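Load the red ink pad into the desk ink station

TASK

Nudge the loose red ink pad gently across the deck of the grey ink station until it drops flat into the empty round recess, then tip the station's open blue lid over so that it lies shut on top of the recess. Only push with the fingers: pick nothing up, do not squeeze the pad, and leave the blue pad, the stamps and everything else on the desk where they are.

Things in the scene. Friction and masses are not known exactly. Their poses are not given: they have to be found in the camera images.
- station: the ink station, a grey plate fixed to the desk, 210 mm (its x) by 230 mm (its y), its flat deck 22 mm above the desk; it stands turned up to 20 degrees either way. Origin: centre of its underside. Its x axis points away from the robot, from the open front half of the deck to the recess and lid, its z up.
- recess (a point): centre of the floor of the round recess in the station's deck, 60 mm across, 13 mm deep (floor 9 mm above the desk), with a 1.5 mm chamfer and a black floor; 35 mm beyond the station's origin along the station's x. Axes as the station's.
- red_pad: the red ink pad to load: a loose rigid white disc with red top and red band, 56 mm across, 12 mm thick, about 45 g, lying flat on the front half of the deck, left or right. Origin: centre of its underside, z up. Seated in the recess its top is 1 mm below the deck.
- blue_pad: the blue spare ink pad, same shape, lying beside the red one on the deck; not to be moved. Origin: centre of its underside.
- knob_stamp: a loose wooden hand stamp, 32 by 24 mm, 58 mm tall, standing on the deck at its far left, beside the lid (about 60 mm beyond and 88 mm left of the station's origin); not to be moved. Origin: centre of its underside.
- lid (a joint): angle of the lid about its hinge in rad: 0 shut (flat, parallel to the deck), pi/2 upright, 1.9 the stop, leaning away from the robot side. It starts standing open, at rest between 1.65 and 1.9. It stays put near upright (light hinge friction) but once pushed to about 1.2 or less it falls shut softly by its own weight. Shut, its underside is 2 mm above the deck.
- lid_hinge (a point): middle of the lid's hinge axis, 79 mm beyond the station's origin along the station's x and 26.5 mm above the desk; the axis runs along the station's y.
- lid_tip (a point): middle of the lid's free edge, 84 mm from the hinge axis (above the hinge when the lid is open, over the front of the recess when shut). The lid is a blue plate 80 by 76 mm (along the hinge), 5 mm thick, 50 g. The deck's back edge is 26 mm behind the hinge axis; the space behind it is free for 70 mm or more.
- date_stamp: a black and red self-inking date stamp, 45 by 60 by 88 mm, standing on the desk to the left; a bystander. Origin: centre of its underside.
- pen_cup: a dark round pen cup with pens, 80 mm across, pens to 150 mm high, on the desk at the far left; a bystander. Origin: centre of its underside.
- pill_bottle: a white pill bottle, 52 mm across, 85 mm high, on the desk to the right; a bystander. Origin: centre of its underside.
- stapler: a blue and black stapler, 130 by 34 mm, 50 mm high, on the desk to the right; a bystander. Origin: centre of its underside.
Mind the look-alikes: they are no part of the job. There is more than one size of the red_pad; the job needs the smallest.

How it is judged:
On the way, in this order (a step that is already met when the one before it is completed fails the run):
1. the red pad lies flat in the recess while the lid is still open (horizontal distance between red_pad and recess below 0.005 m and z of red_pad in the frame of recess below 0.003 m and angle between red_pad's own z axis and vertical below 0.08 rad and value of joint lid above 1 rad), for 0.2 s.
2. the lid is shut over it (value of joint lid below 0.06 rad), for 0.2 s.
At the end, for the whole second after the job is handed in: The red pad lies at rest in the recess: centred within 5 mm, within 3 mm of the recess floor, tilted less than 0.08 rad; the lid is shut to within 0.06 rad (horizontal distance between red_pad and recess below 0.005 m and z of red_pad in the frame of recess below 0.003 m and angle between red_pad's own z axis and vertical below 0.08 rad and linear speed of red_pad below 0.02 m/s and value of joint lid below 0.06 rad); the robot touches nothing.
It fails at once if the red pad is lifted: its underside centre more than 15 mm above the deck (z of red_pad in the frame of station above 0.037 m).
It fails at once if the red pad is squeezed or pressed with more than 30 N (contact force between the fingers and red_pad above 30 N).
It fails at once if the blue pad is moved more than 15 mm (distance of blue_pad from where it was at the start of the episode above 0.015 m).
It fails at once if the hand stamp is moved more than 20 mm or toppled (distance of knob_stamp from where it was at the start of the episode above 0.02 m or angle between knob_stamp's own z axis and vertical above 0.6 rad).
It fails at once if the date stamp, pen cup, pill bottle or stapler is moved more than 25 mm (distance of any of date_stamp, pen_cup, pill_bottle, stapler from where it was at the start of the episode above 0.025 m).
It also fails if it takes over 48 s, if anything falls off the work surface, if the arm or the gripper's body presses on something with over 40 N, if the wrist force passes 120 N, or if a joint passes its speed limit or range.

ROBOT

A 7-joint arm with a two-finger parallel gripper is mounted at the origin on the work surface. World frame = base frame: x ahead of the robot, y to its left, z up, the work surface at z = 0. Lengths are in m, angles in rad, forces in N, time in s.
With the tool pointing down it reaches from about 0.4 to 0.925 m from the base axis. Payload 5.6 kg.
Tool frame: the origin (TCP) lies midway between the tips of the shut fingers; the grasp point (between the pads) lies 19 mm behind it; z points along the fingers, y is the line along which they close (so a half turn about z gives the same grasp; the last joint's range is limited). The gripper opens to 85 mm and grips with 20 to 120 N. Pads are 22 mm wide; open, the fingers measure 114 mm over their backs; the gripper's body (76 mm by 85 mm) begins 54 mm behind the grasp point. The pads swing forward as they close: fully open they stand 13 mm farther back than shut.
Start: joints at [-1.329, 0.468, -0.012, 1.603, 0.006, 1.071, -0.056], TCP at [0.183, 0.624, 0.231] pointing down, gripper open.
Joint ranges: [-2.53, 2.53], [-0.31, 2.02], [-1.57, 1.55], [0.28, 2.44], [-1.29, 4.43], [0.15, 1.84], [-2.92, 2.92]. Speed limits (rad/s): [2.57, 2.57, 3.14, 3.14, 3.14, 3.14, 3.14].

INTERFACE

Orientations are given as a unit quaternion [x, y, z, w].
In Python, from cell import status, eyes, env gives the robot as it stands. The module is installed in compiled form; this text tells all that it offers.
- The arm moves only by the shell command python3 -m handwheel 'ROWS' [OPENING] [FORCE]. ROWS is JSON, a list of rows, each a list of 4 numbers: the shift along the tool's x, y, z as a fraction of full scale, then the turn about the tool's z as a fraction of full scale. A call has 1 to 12 rows; each row is the pose to reach, as a shift and turn from the pose commanded when the call began, along the tool's axes at that moment, turning the shorter way round; what a row does not reach only later rows make up. Full scale, the value 1, is 0.5 m for a shift and pi rad for a turn. A row lasts 1/8 s, in which the tool goes at most 62.5 mm and 10.7 degrees, less where a joint would pass 70% of its speed; a pose out of reach is approached as far as the arm can. A call with a number of a shift or a turn outside -1 to 1 is refused whole. A call with a gripper value outside its range is refused whole. OPENING is the opening, from 0 (shut) to 1 (fully open), set as the call begins (- or left out, the last holds). The fingers move at their own pace and stop on an object; FORCE is the grip in N (left out, the last holds). Time passes only in rows, so rows that repeat a pose let the fingers close. It gives the time, the measured TCP pose, the force, the opening and the grip force at its end, in the units of the state.
- status.get_state(): the state, without advancing time (a new reading comes with each control period).
- eyes.get_image(name): name is "side" or "top" or "wrist"; returns (picture, depth): 480x640x3 uint8, red, green, blue; 480x640 float32, m along the optical axis (not along the pixel's ray), 0 where there is no reading.
- eyes.camera_params(name): a dict with "fx", "fy", "cx", "cy" (pixels), "R" (3x3) and "t" (3): a world point X has camera coordinates R X + t. Camera axes: x right, y down, z forward; pixel columns grow to the right and rows downward; lengths in m; the calibration is good to about 2 mm. A picture is of the moment at which its call begins: read the wrist's pose just before it. camera_params takes no time and is no camera call; for the wrist camera it gives the pose at the moment of the call.
- env.finish_job(): hands the job in; it is judged then, once.
The state is a dict: "clock": time; "joint_pos": joint angles; "qd": joint speeds; "joint_efforts": joint torques, N m; "position": TCP position; "eef_rot": TCP orientation; "wrist_force": force on the tool from outside, world axes, zero at the start; "torque": the same for the moment, N m; "grip_width": opening from 0.0 (shut) to 1.0 (fully open); "grip_force": force on a finger pad.
Only numpy, scipy, OpenCV 4.12 (cv2) and the standard library are available. Lean on these libraries where they do the work, as an engineer would, in place of code of your own. Each camera call takes 0.05 s, during which the arm holds its last target. There are 200 camera calls.

## Working session

There is one attempt and no reset: what is moved stays moved. The work goes in short steps, Python scripts to look and compute and a shell command to move; the robot and the scene stay as the last step left them, time stands still between calls to the robot, and variables do not carry over. Pictures are saved under pics/ and viewed, at most 10 in all, crops included, and the job is handed in when it is done.

```bash
mkdir -p pics; ls; python3 - <<'E'
from cell import status,eyes
import cv2,numpy as np
s=status.get_state();print(s)
ims=[]
for n in("top","side"):
    p,d=eyes.get_image(n);np.savez(f"{n}0.npz",p=p,d=d,**eyes.camera_params(n))
    cv2.imwrite(f"pics/{n}0.png",p[:,:,::-1]);print(n,eyes.camera_params(n))
E
```

```text
pics
{'clock': 0.0, 'joint_pos': array([-1.32903458,  0.46840622, -0.01157688,  1.60367392,  0.0059885 ,
        1.07137419, -0.05626757]), 'qd': array([ 2.15742088e-03,  4.40527848e-04,  5.21920850e-05, -2.00658277e-03,
        3.90230767e-04, -3.09365217e-05,  9.97867630e-04]), 'joint_efforts': array([ 3.53312143e-04, -5.32377720e+01,  2.16916233e-02, -2.51306999e+01,
        1.14658079e-02,  7.67077465e-03, -1.33464107e-05]), 'position': array([0.18252025, 0.62324551, 0.23029864]), 'eef_rot': array([ 1.41929910e-01,  9.89876288e-01, -9.11302277e-04, -6.59784699e-05]), 'wrist_force': array([-0.00845122, -0.14639523, -0.76811879]), 'torque': array([-0.02866071,  0.0033059 ,  0.0051102 ]), 'grip_force': 0.0, 'grip_width': 1.0007711946171103}
top {'fx': 612.8550371240777, 'fy': 612.8550371240777, 'cx': 317.2369263149764, 'cy': 243.89051002880072, 'R': array([[ 2.72134059e-03, -9.99838487e-01, -1.77649558e-02],
       [-9.88109947e-01,  4.23659148e-05, -1.53748920e-01],
       [ 1.53724840e-01,  1.79721327e-02, -9.87950240e-01]]), 't': array([0.00824374, 0.51051917, 1.43036613])}
side {'fx': 537.0304536676203, 'fy': 537.0304536676203, 'cx': 312.04247588041017, 'cy': 236.9995271983304, 'R': array([[ 0.76027691, -0.64925092, -0.0212666 ],
       [-0.44316856, -0.49446061, -0.74773681],
       [ 0.47495331,  0.57791172, -0.66365458]]), 't': array([-0.38856531,  0.25496637,  0.98078148])}
```

View pics/top0.png

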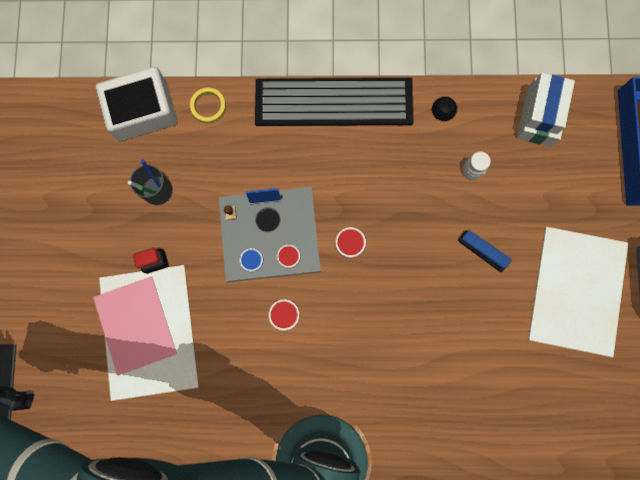

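View pics/side0.png

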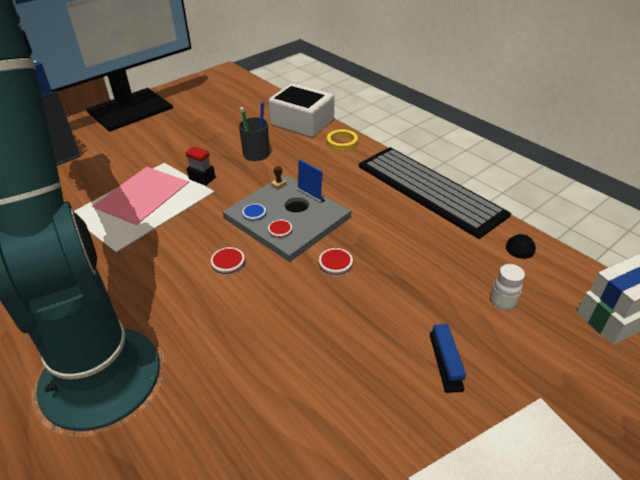

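The top view shows three red discs, at (288,256), (350,242) and (284,315). The one at (288,256) is the smallest and the only one on the deck, beside the blue pad at (251,260), so it fits the description. The recess is at (268,219), the lid at (264,196) and the stamp at (230,213). I'll confirm this in a crop and measure.

```bash
cat > h.py <<'E'
import numpy as np,cv2
def load(n):
    return np.load(n)
def ray(c,u,v,z):
    R,t=c['R'],c['t'];o=-R.T@t
    d=R.T@np.array([(u-c['cx'])/c['fx'],(v-c['cy'])/c['fy'],1])
    return o+d*(z-o[2])/d[2]
def blob(m,near,r=40):
    n,l,s,c=cv2.connectedComponentsWithStats(m.astype(np.uint8))
    k=min((i for i in range(1,n) if s[i,4]>25),key=lambda i:np.hypot(*(c[i]-near)))
    return c[k],s[k],(l==k)
E
python3 - <<'E'
from h import *
for n,pts in(("top",dict(red=(288,256),blue=(251,260),rec=(268,219),r2=(350,242),r3=(284,315))),("side",dict(red=(280,228),blue=(254,212),rec=(297,205)))):
    c=load(n+"0.npz");p=c['p'].astype(int);r,g,b=p[...,0],p[...,1],p[...,2]
    M=dict(red=(r>1.8*g)&(r>110)&(b<1.3*g+10),blue=(b>1.5*r)&(b>90),rec=(p.max(2)<55))
    M['red']=(r>2.5*g)&(r>110)
    for k,q in pts.items():
        m=M['red' if k[0]=='r' and k!='rec' else k]
        ce,s,l=blob(m,q);z=.034 if k in('red','blue') else .009 if k=='rec' else .012
        l8=l.astype(np.uint8);cn=max(cv2.findContours(l8,0,1)[0],key=cv2.contourArea)[:,0]
        W=np.array([ray(c,u,v,z)[:2] for u,v in cn])
        print(n,k,ce.round(1),s,ray(c,*ce,z).round(4),'ext',np.ptp(W,axis=0).round(3),'depth',c['d'][int(ce[1]),int(ce[0])])
    # deck
    if n=="top":
        grey=(abs(r-g)<14)&(abs(g-b)<14)&(r>80)&(r<170)
        ce,s,l=blob(grey,(268,235));l=cv2.morphologyEx(l.astype(np.uint8),cv2.MORPH_OPEN,np.ones((3,3)))
        cn=max(cv2.findContours(l,0,1)[0],key=cv2.contourArea)[:,0]
        W=np.array([ray(c,u,v,.022)[:2] for u,v in cn]).astype(np.float32)
        rc=cv2.minAreaRect(W*1000);print(rc,cv2.boxPoints(rc))
    x,y=(190,165) if n=="top" else (200,140)
    cv2.imwrite(f"pics/{n}crop.png",cv2.resize(c['p'][y:y+150,x:x+200,::-1],None,fx=4,fy=4,interpolation=2))
E
```

```text
top red [287.9 255.6] [279 247  19  18 274] [0.483  0.0795 0.034 ] ext [0.041 0.043] depth 1.4804134
top blue [250.6 259.3] [241 250  20  20 303] [0.474  0.1691 0.034 ] ext [0.046 0.046] depth 1.4724407
top rec [267.5 219.6] [256 209  24  22 399] [0.5758 0.1324 0.009 ] ext [0.053 0.057] depth 1.5113155
top r2 [350.  241.8] [338 230  25  25 492] [ 0.5198 -0.0706  0.012 ] ext [0.059 0.059] depth 1.4951762
top r3 [283.3 314.4] [271 302  26  26 518] [0.3433 0.0906 0.012 ] ext [0.06 0.06] depth 1.4722155
((538.585205078125, 127.32488250732422), (210.9441375732422, 228.97915649414062), 6.10178804397583) [[421.541    229.95467 ]
 [445.88034    2.272768]
 [655.6294    24.695099]
 [631.29004  252.377   ]]
side red [279.4 226.9] [270 221  20  13 202] [0.4815 0.0795 0.034 ] ext [0.044 0.045] depth 1.2362154
side blue [253.3 210.3] [244 204  20  13 194] [0.4727 0.1695 0.034 ] ext [0.046 0.046] depth 1.279206
side rec [296.1 205.9] [285 201  23  11 206] [0.5785 0.1393 0.009 ] ext [0.053 0.052] depth 1.3284205
```

View pics/topcrop.png

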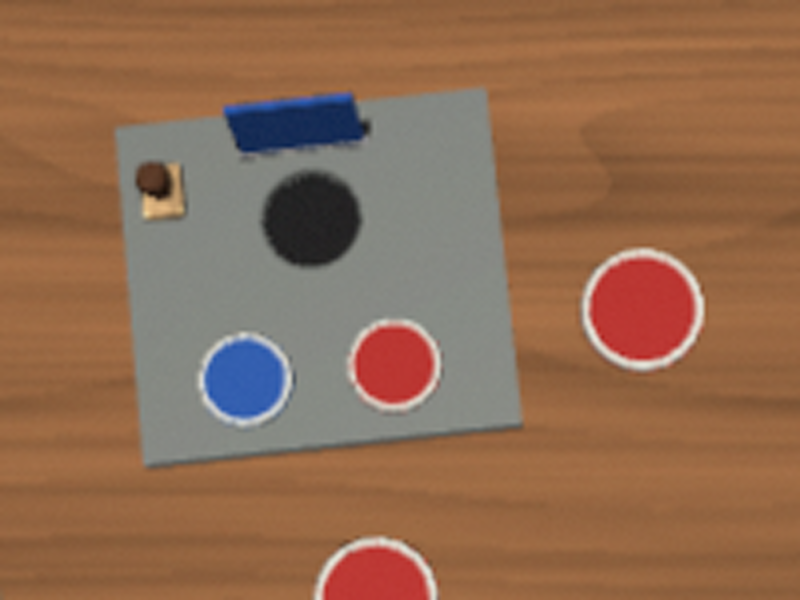

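The crop confirms it: the smallest red disc is on the deck at crop (394,365), next to the blue pad at (246,379), and the recess is empty at (312,219). The pose estimates from the two cameras agree, and the plate comes out at 211x229 mm with about 6.1° of yaw. I'll push with the fingers partly open as a cradle, along the 29° azimuth.

```bash
cat >> h.py <<'E'
from scipy.spatial.transform import Rotation as Ro
PUSH=np.deg2rad(29.2)
def rows(target,az):
    "fractions for world target xyz and tool-x azimuth (deg)"
    from cell import status
    s=status.get_state();R=Ro.from_quat(s['eef_rot']).as_matrix()
    d=R.T@(np.array(target)-s['position'])
    a=np.rad2deg(np.arctan2(R[1,0],R[0,0]))
    t=-((az-a+180)%360-180)/180
    return (d/.5).round(4),round(t,4),'pos',s['position'].round(4),'az',a.round(1),'clk',s['clock']
E
python3 - <<'E'
from h import *
from cell import eyes,status
print(rows((.440,.056,.15),-150.8))
c=eyes.camera_params('wrist');s=status.get_state()
print('cam in tool',Ro.from_quat(s['eef_rot']).inv().apply(-c['R'].T@c['t']-s['position']), Ro.from_quat(s['eef_rot']).inv().apply(c['R'][2]))
E
```

```text
(array([-0.8129, -0.944 ,  0.1625]), np.float64(-0.2529), 'pos', array([0.1825, 0.6233, 0.2304]), 'az', np.float64(163.7), 'clk', 0.1)
cam in tool [ 0.08141148 -0.00020149 -0.14200199] [-0.31891583 -0.00136468  0.94778206]
```

```bash
python3 -m handwheel '[[-0.1,-0.12,0,-0.05],[-0.2,-0.24,0,-0.1],[-0.3,-0.35,0,-0.15],[-0.4,-0.47,0,-0.2],[-0.5,-0.58,0,-0.253],[-0.6,-0.7,0.05,-0.253],[-0.7,-0.81,0.1,-0.253],[-0.79,-0.92,0.15,-0.253],[-0.813,-0.944,0.1625,-0.253],[-0.813,-0.944,0.1625,-0.253],[-0.813,-0.944,0.1625,-0.253],[-0.813,-0.944,0.1625,-0.253]]' 0.4 20
python3 - <<'E'
from h import *
from cell import eyes,status
print(rows((.440,.056,.026),-150.8),status.get_state()['grip_width'],status.get_state()['joint_pos'].round(2))
c=eyes.camera_params('wrist');p,d=eyes.get_image('wrist');np.savez('w1.npz',p=p,d=d,**c)
cv2.imwrite('pics/w1.png',p[:,:,::-1])
r,g,b=[p[...,i].astype(int) for i in range(3)]
for m,z in(((r>2.5*g)&(r>90),.034),(p.max(2)<50,.009)):
    n,l,s,ce=cv2.connectedComponentsWithStats(m.astype(np.uint8))
    for i in range(1,n):
        if s[i,4]>800: print(ce[i].round(1),s[i],ray(c,*ce[i],z).round(4))
E
```

```text
clock: 1.6
position: [0.4399, 0.0564, 0.1497]
eef_rot: [-0.252, 0.968, 0.0, -0.001]
wrist_force: [0.2, 0.3, 0.1]
grip_width: 0.403
grip_force: 0.0
(array([-1.000e-04, -9.000e-04,  2.474e-01]), np.float64(-0.0004), 'pos', array([0.4399, 0.0564, 0.1497]), 'az', np.float64(-150.9), 'clk', 1.6) 0.4028581155843131 [-0.38  0.24  0.2   2.17 -0.07  0.74  1.95]
[414.2 137.3] [ 373   95   83   86 5602] [0.3422 0.0848 0.034 ]
[135.9 231.5] [  98  196   77   72 4305] [ 0.5069 -0.0653  0.034 ]
[313.4 286. ] [ 285  261   58   51 2323] [0.4804 0.079  0.034 ]
[310.3 420.3] [    0   291   624   189 51064] [0.629  0.1582 0.009 ]
[314.8 374.1] [ 287  355   57   40 1742] [0.5753 0.1336 0.009 ]
[596.4 409.4] [ 559  383   81   62 2943] [0.4721 0.4098 0.009 ]
```

View pics/w1.png

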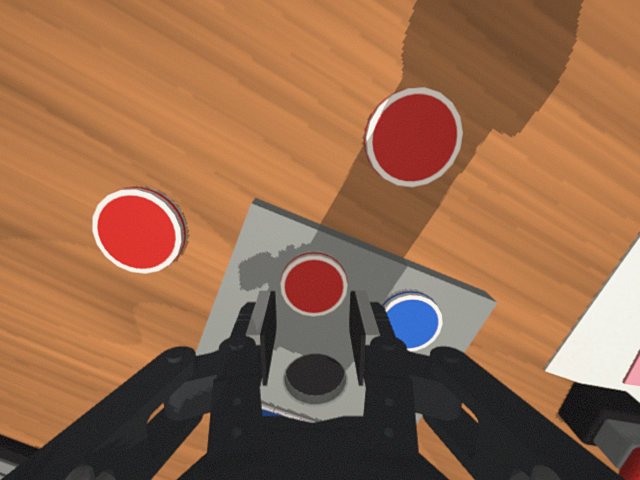

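Wrist view: the pad is at (313,286), the recess at (315,374), both on the tool's centre plane, and the blue pad at (414,320) is clear of the fingers. Next I'll descend behind the pad.

```bash
python3 -m handwheel '[[0,0,0.08,0],[0,0,0.16,0],[0,0,0.22,0],[0,0,0.2515,0],[0,0,0.2515,0],[0,0,0.2515,0]]' 0.3 20
python3 - <<'E'
from h import *
# planned stop: tool 35 mm behind recess along push
print(rows((.5745-.035*np.cos(PUSH),.132-.035*np.sin(PUSH),.024),-150.8))
E
```

```text
clock: 2.4
position: [0.4409, 0.0572, 0.0252]
eef_rot: [-0.253, 0.968, 0.0, 0.001]
wrist_force: [0.5, 0.0, 0.3]
grip_width: 0.308
grip_force: 0.0
(array([-2.362e-01, -1.000e-04,  2.900e-03]), np.float64(0.0003), 'pos', array([0.4409, 0.0572, 0.0252]), 'az', np.float64(-150.7), 'clk', 2.4)
```

```bash
python3 -m handwheel '[[-0.012,0,0.002,0],[-0.024,0,0.002,0],[-0.036,0,0.002,0],[-0.048,0,0.002,0],[-0.06,0,0.002,0],[-0.072,0,0.002,0],[-0.084,0,0.002,0],[-0.096,0,0.002,0],[-0.108,0,0.002,0],[-0.12,0,0.002,0],[-0.12,0,0.002,0]]'
cat > look.py <<'E'
import sys
from h import *
from cell import eyes,status
tag=sys.argv[1]
s=status.get_state();c=eyes.camera_params('wrist');p,d=eyes.get_image('wrist')
cv2.imwrite(f'pics/w{tag}.png',p[:,:,::-1])
ims=[('wrist',c,p)]
for n in('top','side'):
    q,_=eyes.get_image(n);cv2.imwrite(f'pics/{n}{tag}.png',q[:,:,::-1]);ims.append((n,eyes.camera_params(n),q))
print('tcp',s['position'].round(4),s['clock'])
for n,c,p in ims:
    r,g,b=[p[...,i].astype(int) for i in range(3)]
    k,l,st,ce=cv2.connectedComponentsWithStats(((r>2.5*g)&(r>80)).astype(np.uint8))
    for i in range(1,k):
        if st[i,4]>60: 
            w=ray(c,*ce[i],.034)
            if .44<w[0]<.66 and .03<w[1]<.2:print(n,'red',ce[i].round(1),st[i],w.round(4),ray(c,*ce[i],.021).round(4))
E
python3 look.py a
```

```text
clock: 3.78
position: [0.4931, 0.0862, 0.0233]
eef_rot: [-0.252, 0.968, 0.0, 0.0]
wrist_force: [0.3, 0.7, 0.3]
grip_width: 0.296
grip_force: 0.0
tcp [0.4931 0.0862 0.0233] 3.775
wrist red [312.8 330.4] [285 327  56   9 142] [0.498  0.0883 0.034 ] [0.5055 0.0925 0.021 ]
wrist red [312.3 384.6] [ 271  344   84   79 5231] [0.5237 0.1025 0.034 ] [0.5338 0.1081 0.021 ]
```

View pics/wa.png

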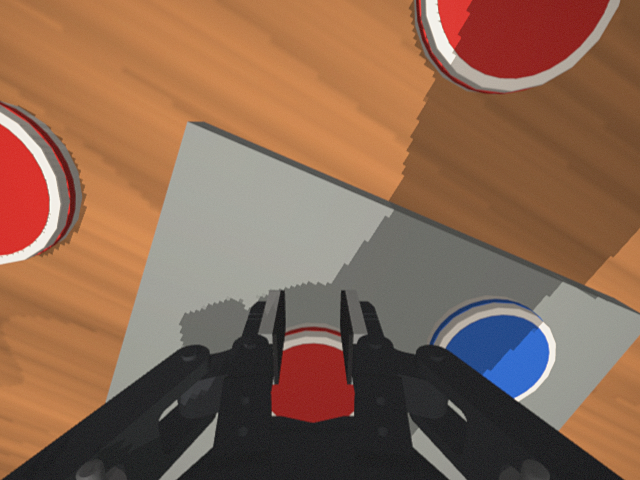

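Wrist view: the pad is centred in the cradle, its visible part at about (312,385), and the blue pad at (498,350) is untouched. I'll push on slowly, with 58 mm to go.

```bash
python3 -m handwheel '[[-0.01,0.0005,0,0],[-0.02,0.001,0,0],[-0.03,0.001,0,0],[-0.04,0.001,0,0],[-0.05,0.001,0,0],[-0.06,0.001,0,0],[-0.07,0.001,0,0],[-0.08,0.001,0,0],[-0.09,0.001,0,0],[-0.1,0.001,0,0],[-0.108,0.001,0,0],[-0.108,0.001,0,0]]'
python3 look.py b
```

```text
clock: 5.42
position: [0.5397, 0.1129, 0.0233]
eef_rot: [-0.252, 0.968, 0.0, 0.0]
wrist_force: [0.2, -1.1, 0.1]
grip_width: 0.298
grip_force: 0.0
tcp [0.5397 0.1129 0.0233] 5.425
wrist red [311.2 330.6] [285 327  55  12 205] [0.5451 0.1145 0.034 ] [0.5527 0.1186 0.021 ]
wrist red [312.4 377.5] [ 271  345   84   64 3954] [0.5669 0.1272 0.034 ] [0.5766 0.1326 0.021 ]
```

View pics/wb.png

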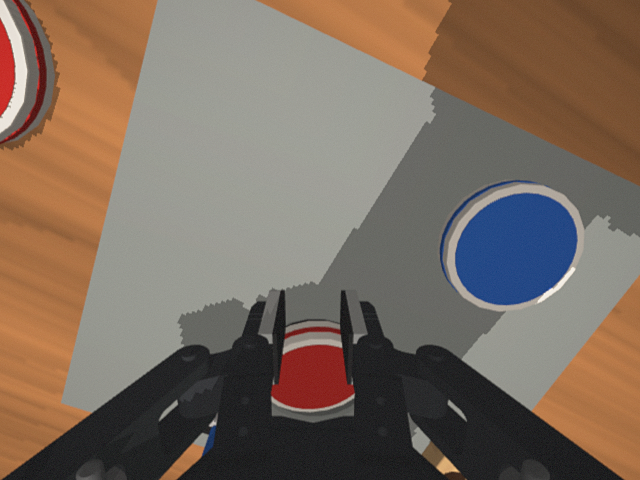

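Wrist view: the pad at (312,378) has dipped at the front, but its rear band at (311,331) still shows above the deck. I'll nudge it on in small steps.

```bash
python3 -m handwheel '[[-0.003,0,0,0],[-0.006,0,0,0],[-0.008,0,0,0],[-0.01,0,0,0],[-0.01,0,0,0]]'
python3 look.py c
```

```text
clock: 6.2
position: [0.5439, 0.1152, 0.0233]
eef_rot: [-0.252, 0.968, 0.0, 0.0]
wrist_force: [0.6, -0.0, -0.5]
grip_width: 0.302
grip_force: 0.0
tcp [0.5439 0.1152 0.0233] 6.2
wrist red [312.6 360. ] [ 277  319   73   80 4590] [0.5624 0.1248 0.034 ] [0.5713 0.1298 0.021 ]
```

View pics/wc.png

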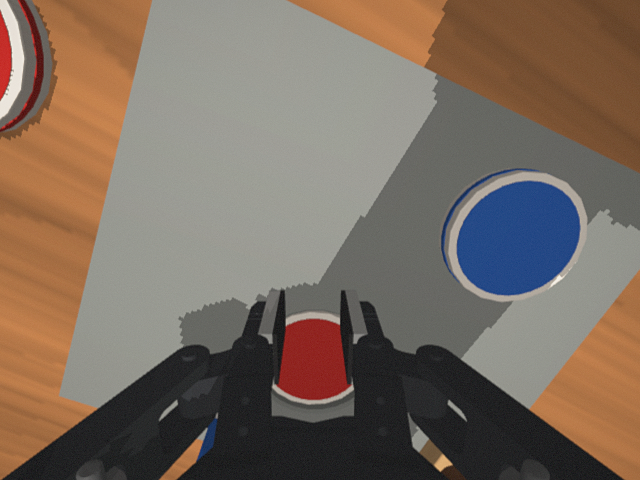

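Wrist view: the pad at (313,360) has dropped in, with no rear band visible any more. I'll back off, lift, shut the fingers and check.

```bash
python3 -m handwheel '[[0.02,0,0,0],[0.02,0,-0.05,0],[0.05,0,-0.15,0],[0.1,0,-0.25,0.03],[0.16,0,-0.35,0.08],[0.2,0,-0.4,0.13],[0.2,0,-0.4,0.13],[0.2,0,-0.4,0.13]]' 0
python3 look.py d
python3 - <<'E'
from h import *
for n,x,y in(("top",190,165),("side",200,130)):
    p=cv2.imread(f'pics/{n}d.png');cv2.imwrite(f'pics/{n}dc.png',p[y:y+150,x:x+200])
a=np.hstack([cv2.resize(cv2.imread(f'pics/{n}dc.png'),None,fx=2,fy=2) for n in('top','side')])
w=cv2.imread('pics/wd.png');cv2.imwrite('pics/d.png',np.vstack([a,np.hstack([cv2.resize(w,(400,300)),np.zeros((300,400,3),np.uint8)])]))
E
```

```text
clock: 7.35
position: [0.4561, 0.0666, 0.2227]
eef_rot: [-0.052, 0.999, 0.0, -0.0]
wrist_force: [-0.2, 0.9, -0.6]
grip_width: 0.003
grip_force: 0.0
tcp [0.4561 0.0666 0.2227] 7.35
wrist red [360.4 310.5] [ 341  293   39   37 1072] [0.5629 0.1293 0.034 ] [0.5703 0.1321 0.021 ]
side red [296.2 204.9] [287 200  19  11 166] [0.5619 0.1171 0.034 ] [0.572  0.1302 0.021 ]
```

View pics/d.png

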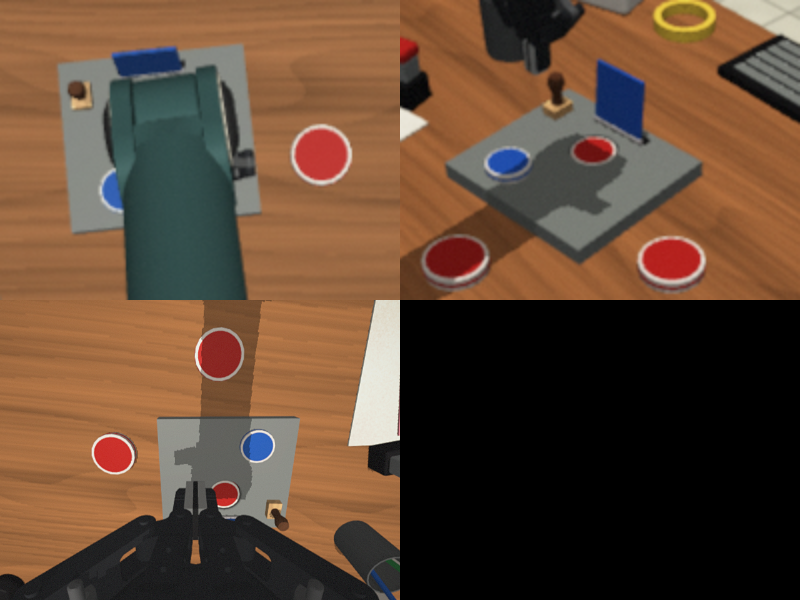

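The pad sits flat and flush in the recess: about (0.571,0.131) measured against (0.573,0.131) expected. It shows at (593,150) in the side panel, with the lid open behind it at (620,100). Next I'll go over and behind the lid.

```bash
python3 - <<'E'
from h import *
c=load('top0.npz');t=ray(c,262.5,189.5,.108);print('lid tip',t.round(3))
y=np.deg2rad(6.1);st=lambda x:np.array([.5386+x*np.cos(y),.1273+x*np.sin(y)])
print('tip station x',((t[:2]-st(0))@[np.cos(y),np.sin(y)]).round(3))
for x,z in((.152,.2227),(.152,.08),(.062,.08)):print(x,z,rows((*st(x),z),-173.9))
E
```

```text
lid tip [0.628 0.135 0.108]
tip station x 0.089
0.152 0.2227 (array([-0.4804,  0.1053, -0.0024]), np.float64(-0.0012), 'pos', array([0.4562, 0.0664, 0.2221]), 'az', np.float64(-174.1), 'clk', 7.5)
0.152 0.08 (array([-0.481 ,  0.1055,  0.283 ]), np.float64(-0.0012), 'pos', array([0.4562, 0.0664, 0.2221]), 'az', np.float64(-174.1), 'clk', 7.5)
0.062 0.08 (array([-0.301 ,  0.1049,  0.2834]), np.float64(-0.0012), 'pos', array([0.4562, 0.0664, 0.2221]), 'az', np.float64(-174.1), 'clk', 7.5)
```

```bash
python3 -m handwheel '[[-0.1,0.02,0,0],[-0.2,0.04,0,0],[-0.3,0.065,0,0],[-0.4,0.088,0,0],[-0.48,0.1055,0,0],[-0.48,0.1055,0,0],[-0.48,0.1055,0.1,0],[-0.48,0.1055,0.2,0],[-0.48,0.1055,0.283,0],[-0.48,0.1055,0.283,0],[-0.48,0.1055,0.283,0]]'
python3 -m handwheel '[[0.018,0,0,0],[0.036,0,0,0],[0.054,0,0,0],[0.072,0,0,0],[0.09,0,0,0],[0.108,0,0,0],[0.126,0,0,0],[0.144,0,0,0],[0.16,0,0,0],[0.175,0,0,0],[0.175,0,0,0],[0.175,0,0,0]]'
python3 - <<'E'
from cell import eyes
import cv2
p,_=eyes.get_image('side');cv2.imwrite('pics/e.png',cv2.resize(p[110:290,190:410,::-1],None,fx=3,fy=3))
E
```

```text
clock: 8.88
position: [0.6905, 0.1429, 0.0832]
eef_rot: [-0.051, 0.999, 0.0, 0.001]
wrist_force: [0.4, 0.9, 0.1]
grip_width: -0.001
grip_force: 0.0
clock: 10.38
position: [0.6032, 0.1343, 0.0819]
eef_rot: [-0.051, 0.999, 0.0, 0.0]
wrist_force: [0.6, 0.5, -0.4]
grip_width: -0.001
grip_force: 0.0
```

View pics/e.png

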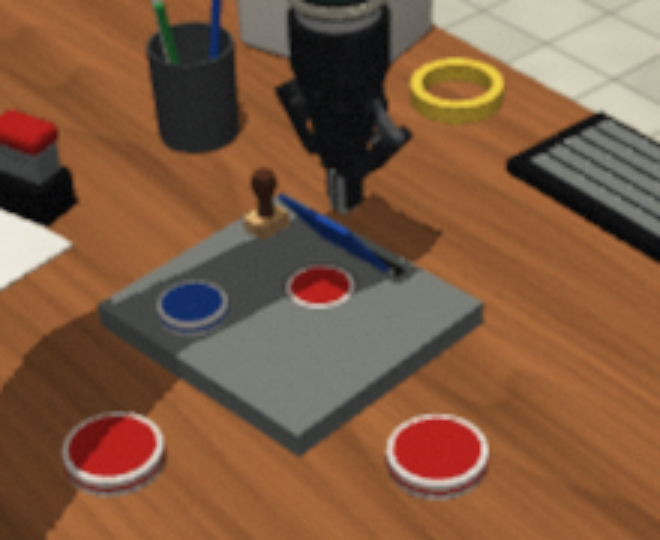

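Side view: the lid at (340,235) is tipped well forward over the seated pad at (320,287). I'll push a little further, then lift clear and let it fall.

```bash
python3 -m handwheel '[[0.01,0,0,0],[0.02,0,0,0],[0.03,0,0,0],[0.03,0,0,0],[0.03,0,-0.08,0],[0.03,0,-0.16,0],[0.03,0,-0.24,0],[0.03,0,-0.3,0],[0.03,0,-0.3,0],[0.03,0,-0.3,0],[0.03,0,-0.3,0],[0.03,0,-0.3,0]]'
python3 - <<'E'
from cell import eyes
import cv2
p,_=eyes.get_image('side');cv2.imwrite('pics/f.png',cv2.resize(p[110:290,190:410,::-1],None,fx=3,fy=3))
E
```

```text
clock: 11.92
position: [0.5875, 0.1326, 0.2307]
eef_rot: [-0.051, 0.999, -0.0, -0.001]
wrist_force: [0.6, -0.6, -0.3]
grip_width: -0.002
grip_force: 0.0
```

View pics/f.png

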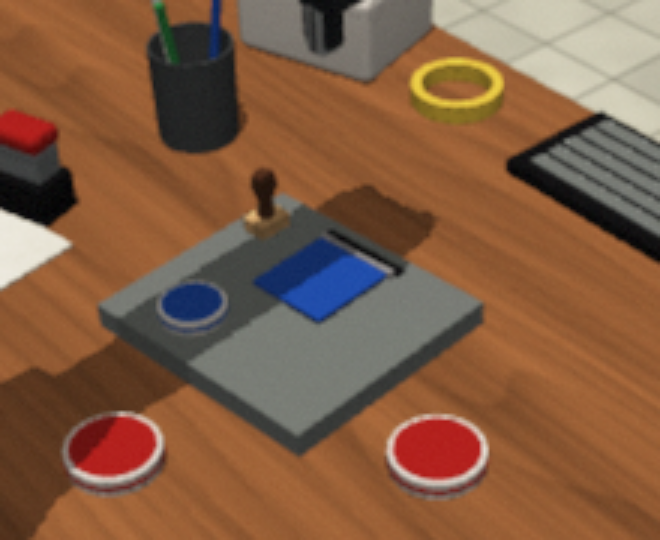

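Side view: the lid lies flat and shut at (322,280). The blue pad and the stamp are where they were, and the arm is clear of everything. One short settle, then I'll hand in.

```bash
python3 -m handwheel '[[0,0,0,0],[0,0,0,0],[0,0,0,0],[0,0,0,0]]'; python3 -c "
from cell import env;print(env.finish_job())"
```

```text
clock: 12.48
position: [0.5879, 0.1328, 0.2318]
eef_rot: [-0.051, 0.999, 0.0, 0.0]
wrist_force: [0.0, 0.6, 0.2]
grip_width: 0.001
grip_force: 0.0
the job is handed in; nothing more can be done
None
```

I handed the job in at 12.5 s with the red pad flat in the recess, the lid shut over it, the arm clear and nothing else visibly moved; `finish_job()` returned no verdict.

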